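# Take up the end float of a wagon's rear axle

## Robot

A 6-joint arm with a two-finger parallel gripper is mounted at the origin on the work surface. World frame = base frame: x ahead of the robot, y to its left, z up, the work surface at z = 0. Lengths are in mm, angles in degrees, forces in N, time in s.
With the tool pointing down it reaches from about 300 to 775 mm from the base axis. Payload 14.6 kg.
Tool frame: the origin (TCP) lies between the finger pads; the fingertips stand 17 mm ahead of it and the grasp point (between the pads) lies 2 mm behind it; y points along the fingers, x is the direction in which the jaws open and shut, and the axes are right-handed (so a half turn about y gives the same grasp; the last joint's range is limited). The gripper opens to 94 mm and grips with 3 to 60 N. Pads are 16 mm wide; open, the fingers measure 119 mm over their backs; the gripper's body (75 mm by 177 mm) begins 78 mm behind the grasp point.
Start: joints at [-80.764, 17.183, 87.147, -0, 75.671, -3.816], TCP at [124.203, -535.783, 222.446] pointing down, gripper open.
Joint ranges: [-173.82, 173.82], [-45.26, 126.66], [13.44, 144.39], [-59.66, 239.66], [0, 175.72], [-146.38, 146.38]. Speed limits (degrees/s): [127.2, 127.2, 147.25, 180, 180, 180].

## Interface

Orientations are given as [roll, pitch, yaw] about the fixed x, y, z axes, in that order (R = Rz(yaw) Ry(pitch) Rx(roll)).
In Python, from rig import * gives the robot as it stands.
- The arm moves only by the shell command python3 -m handwheel 'ROWS' [OPENING] [FORCE]. ROWS is JSON, a list of rows, each a list of 4 numbers: the shift along the world's x, y, z in mm, then the turn about the world's z in rad. In form: [[x, y, z, roll], ...]. A call has 1 to 20 rows; each row shifts and turns the commanded pose from where the row before left it; what a row does not reach is not made up. A row lasts 1/10 s, in which the tool goes at most 50 mm and 8.59 degrees, less where a joint would pass 70% of its speed; a pose out of reach is approached as far as the arm can. A call with a gripper value outside its range is refused whole. OPENING is the gripper's target within -1 to 1 (shut at 1, half-way at 0, fully open at -1), set as the call begins (- or left out, the last holds). The fingers move at their own pace and stop on an object; FORCE is the grip in N (left out, the last holds). Time passes only in rows, so rows that do not move let the fingers close. It gives the time, the measured TCP pose, the force and the opening at its end, in the units of the state.
- get_state(): the state, without advancing time (a new reading comes with each control period).
- camera(name): name is "scene" or "top" or "wrist"; returns the picture (480x640x3 uint8, blue, green, red); there is no depth.
- get_calibration(name): a dict with "vfov" (degrees; the focal length in pixels is half the picture's height over the tangent of half this angle, whatever the lens; pixels are square), "cx", "cy" (the principal point, pixels), "extrinsics" (4x4, takes a point from camera to world coordinates). Camera axes: x right, y down, z forward; pixel columns grow to the right and rows downward; lengths in mm; the calibration is good to about 2 mm. A picture is of the moment at which its call begins: read the wrist's pose just before it. get_calibration takes no time and is no camera call; for the wrist camera it gives the pose at the moment of the call.
- close_job(): hands the job in, once; it reports no verdict.
The state is a dict: "time_s": time; "qpos": joint angles; "dq": joint speeds; "joint_efforts": joint torques, N m; "tcp_pos": TCP position; "eef_rot": TCP orientation; "wrist_force": force on the tool from outside, world axes, zero at the start; "ft_torque": the same for the moment, N m; "finger_gap": finger opening in mm.
Only numpy, scipy, OpenCV 4.12 (cv2) and the standard library are available. Lean on these libraries where they do the work, as an engineer would, in place of code of your own. Each camera call takes 0.05 s, during which the arm holds its last target. There are 200 camera calls.

## Task

The toy wagon lies upside down on the counter: slide its rear axle (the one nearer to you) along until it stops to your left, then back until it stops to your right, to feel how much end float it has. Then take from the tray the slotted spacer that best fills the gap at the right-hand wheel, so that less than 5 mm of float is left, and slip it down over the axle between the right saddle and the wheel's hub until both its legs stand on the wagon's bed. Leave the other spacers in the tray and do not disturb the loose drawbar, tin or toy robot.

Things in the scene. Friction and masses are not known exactly. Their poses are not given: they have to be found in the camera images.
- wagon: wooden wagon lying upside down, firm. Origin on the counter below the middle of the rear axle's line; x to the wagon's front (away from the robot), y along the rear axle to the robot's left, z up. Bed 276 mm wide, from x = -65 to 345, its flat underside on top at z = 80. Rear axle's centre line at z = 125; finished front axle at x = 262, wheels of radius 51 on both
- left_saddle_face (a point): point on the rear axle's centre line in the outer face of the left saddle (steel bearing), 95 mm left of the wagon's middle; axes as the wagon's. Each saddle: 18 mm along the axle, 44 across, from 15 above the centre line down to the bed; its foot (56 x 36, 6 thick) lies on its inner side. The axle can slide in the saddles and roll, not lift out
- right_saddle_face (a point): the same point on the right saddle's outer face, the one towards the right wheel; axes as the wagon's (+y towards the wagon's middle). This saddle sits 96 to 113 mm right of the wagon's middle, differently in each start
- axle_mid (a point): middle of the rear axle: steel rod of 12 mm diameter, one piece with its two wheels, 0.45 to 0.8 kg; slides along its y (to the robot's left) with 1 to 3 N. Bare for some 150 mm between the saddles, 45 mm above the bed: grip it there from above, across the rod. Its x and z turn with it. Wheels have a boss 32 mm in diameter, 46 long, on their inner side
- left_hub_face (a point): centre of the flat inner end of the left wheel's boss, 110 mm left of the axle's middle. It meets the left saddle's outer face when the axle is slid fully to the robot's right
- right_hub_face (a point): centre of the flat inner end of the right wheel's boss, 110 mm right of the axle's middle. It meets the right saddle's outer face when the axle is slid fully to the robot's left. The spacer's gap is between this face and that saddle
- tray: shallow wooden tray, fixed on the counter to the robot's left or right: 250 mm (its x) by 100 (its y), 30 tall, floor 6 thick; origin in the middle of its underside. The four spacers stand in it in a row, in any order, 56 mm apart
- spacer_12_mid (a point): centre, half-way up, of the 12 mm thick spacer: black plastic fork standing on two legs, 44 mm wide (its x), 12 thick (its y), 92 tall (z). Slot 16 wide, 53 deep, open and flared at the bottom; legs tapered 1.5 a side over the last 10. Top 39 mm solid: grip it there across its width. Fitted, it stands on the bed astride the axle, its y along the axle, either way round
- spacer_16_mid (a point): centre, half-way up, of the 16 mm thick spacer: black plastic fork standing on two legs, 44 mm wide (its x), 16 thick (its y), 92 tall (z). Slot 16 wide, 53 deep, open and flared at the bottom; legs tapered 1.5 a side over the last 10. Top 39 mm solid: grip it there across its width. Fitted, it stands on the bed astride the axle, its y along the axle, either way round
- spacer_20_mid (a point): centre, half-way up, of the 20 mm thick spacer: black plastic fork standing on two legs, 44 mm wide (its x), 20 thick (its y), 92 tall (z). Slot 16 wide, 53 deep, open and flared at the bottom; legs tapered 1.5 a side over the last 10. Top 39 mm solid: grip it there across its width. Fitted, it stands on the bed astride the axle, its y along the axle, either way round
- spacer_24_mid (a point): centre, half-way up, of the 24 mm thick spacer: black plastic fork standing on two legs, 44 mm wide (its x), 24 thick (its y), 92 tall (z). Slot 16 wide, 53 deep, open and flared at the bottom; legs tapered 1.5 a side over the last 10. Top 39 mm solid: grip it there across its width. Fitted, it stands on the bed astride the axle, its y along the axle, either way round
- drawbar: the wagon's loose steel drawbar, 250 mm long with a 68 mm wide black loop grip at its left end, lying on the wagon's bed between the axles, about 140 mm in front of the rear axle and parallel to it, 14 mm high; origin in its middle, on the bed. To be left alone
- tin: loose tin, 62 mm in diameter and 62 tall, on the counter to the left, beyond tray or basket; origin at its foot. To be left alone
- toy_robot: loose toy robot, 175 mm tall, on the counter to the right, beyond tray or basket; origin at its foot. To be left alone
Not all that is in view belongs to the job. Leave any orange or pink look-alike of the part that bears spacer_20_mid alone.

How it is judged:
By the outcome, as a careful person would: the job done as asked, in the order asked, and still so for the second after the job is handed in, with the robot touching nothing.
It also fails if it takes over 56 s, if anything falls off the work surface, if the arm or the gripper's body presses on something with over 40 N, if the wrist force passes 120 N, or if a joint passes its speed limit or range.

## Working session

There is one attempt and no reset: what is moved stays moved. The work goes in short steps, Python scripts to look and compute and a shell command to move; the robot and the scene stay as the last step left them, time stands still between calls to the robot, and variables do not carry over. Pictures are saved under pics/ and viewed, about 8 in all and at most 12, crops included, and the job is handed in when it is done.

```bash
mkdir -p pics; ls
python3 - <<'E'
from rig import *
import cv2,numpy as np
for n in ("scene","top"):
    cv2.imwrite(f"pics/{n}0.png",camera(n)); c=get_calibration(n); print(n,c)
print(get_state())
E
```

```text
pics
scene {'vfov': 57.041397577019275, 'cx': 322.37414237250863, 'cy': 240.66557697814446, 'extrinsics': array([[-7.69552761e-01,  4.60062272e-01, -4.42867084e-01,
         9.35956011e+02],
       [ 6.38297592e-01,  5.74911051e-01, -5.11911582e-01,
         5.06010665e+02],
       [ 1.90979752e-02, -6.76623965e-01, -7.36081026e-01,
         7.62721018e+02],
       [ 0.00000000e+00,  0.00000000e+00,  0.00000000e+00,
         1.00000000e+00]])}
top {'vfov': 48.80848419491403, 'cx': 322.256051597324, 'cy': 251.02347701477754, 'extrinsics': array([[ 1.37318907e-02, -9.84221741e-01,  1.76405779e-01,
         3.64674875e+02],
       [-9.99896559e-01, -1.42712931e-02, -1.78932160e-03,
         4.22393983e+01],
       [ 4.27862780e-03, -1.76362961e-01, -9.84315904e-01,
         1.17506247e+03],
       [ 0.00000000e+00,  0.00000000e+00,  0.00000000e+00,
         1.00000000e+00]])}
{'time_s': 0.1, 'qpos': array([-8.07636252e+01,  1.72109844e+01,  8.71767834e+01, -2.28172163e-04,
        7.56705923e+01, -3.81685345e+00]), 'dq': array([ 0.02733185,  0.02372302, -0.0334619 , -0.03322459, -0.03770307,
        0.16681369]), 'joint_efforts': array([ 1.16351348e-03, -5.32649231e+01, -3.53287303e+01,  7.09242490e-02,
        2.34777981e-02, -5.34850994e-05]), 'tcp_pos': array([ 124.17275648, -535.57369388,  221.95674917]), 'eef_rot': array([-8.99963356e+01,  5.82453958e-02, -7.69467133e+01]), 'wrist_force': array([0.17737318, 0.40933567, 0.36116799]), 'ft_torque': array([-0.02187904,  0.02280704, -0.0263846 ]), 'finger_gap': 93.9027381217907}
```

View pics/top0.png

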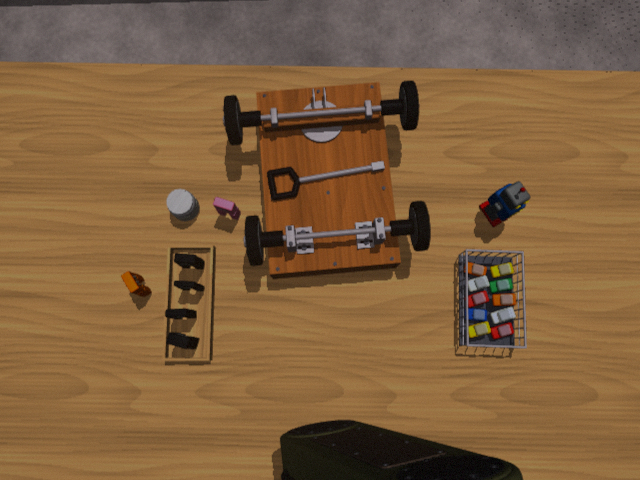

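View pics/scene0.png

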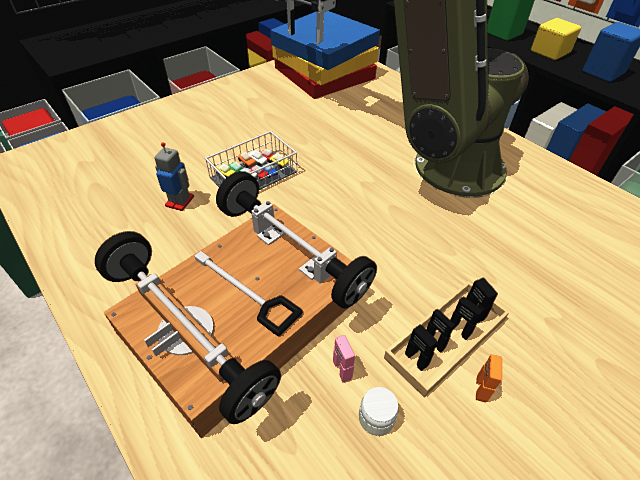

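The tray is on the left, with four black spacers at top-view pixels (189,261), (188,286), (181,314) and (183,341). The orange one (137,284) and pink one (226,208) are look-alikes outside the tray. The rear axle runs from about (254,240) to (420,226). Next I'll enlarge the axle and the tray.

Run:
```python
import cv2
i=cv2.imread("pics/top0.png")
cv2.imwrite("pics/c1.png",cv2.resize(i[195:275,240:440],None,fx=4,fy=4,interpolation=cv2.INTER_CUBIC))
t=cv2.convertScaleAbs(i[240:370,150:230],alpha=1.6,beta=10)
cv2.imwrite("pics/c2.png",cv2.resize(t,None,fx=4.5,fy=4.5,interpolation=cv2.INTER_CUBIC))
```

```text
(no output)
```

View pics/c1.png

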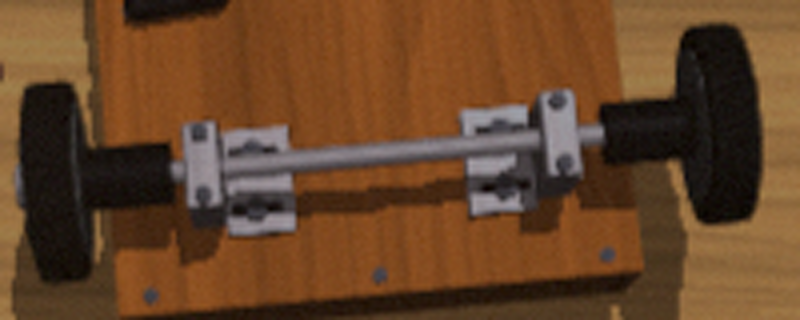

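View pics/c2.png

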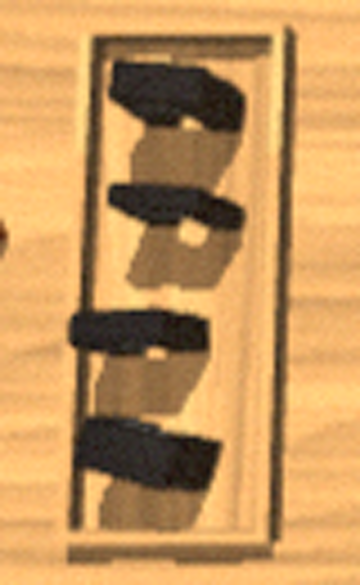

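```bash
cat > h.py <<'E'
import numpy as np
from rig import *
def ray(c,u,v,z):
    f=240/np.tan(np.radians(c["vfov"])/2); E=c["extrinsics"]
    d=E[:3,:3]@np.array([(u-c["cx"])/f,(v-c["cy"])/f,1]); o=E[:3,3]
    return o+d*(z-o[2])/d[2]
def proj(c,P):
    f=240/np.tan(np.radians(c["vfov"])/2); E=c["extrinsics"]
    p=E[:3,:3].T@(np.asarray(P,float)-E[:3,3]); return np.array([f*p[0]/p[2]+c["cx"],f*p[1]/p[2]+c["cy"]])
E
python3 - <<'E'
from h import *
c=get_calibration("top")
g=lambda u,v,z:ray(c,240+u/4,195+v/4,z).round(1)
LH=g(172,171,125);RH=g(603,134,125);print("hubs",LH,RH,np.linalg.norm(LH-RH))
d=(LH-RH)/np.linalg.norm(LH-RH);print("yaw of axle y",np.degrees(np.arctan2(-d[0],d[1])))
for n,p in dict(LSo=(185,160,140),LSi=(218,160,140),RSi=(541,130,140),RSo=(577,130,140),bedL=(118,318,80),bedR=(641,271,80)).items():
    P=g(*p);print(n,P,"along axle",((P-(LH+RH)/2)@d).round(1))
t=lambda u,v,z:ray(c,150+u/4.5,240+v/4.5,z).round(1)
print("tray corners top",[t(u,v,30) for u,v in((82,37),(290,30),(276,545),(70,550))])
for s in [((112,62),(112,95)),((108,185),(108,202)),((70,312),(70,350)),((88,417),(75,455))]: print([t(*p,98) for p in s])
for u,v in((175,85),(170,200),(140,330),(150,450)):print("sp",t(u,v,98))
w=get_calibration("wrist");print(w["extrinsics"].round(3),w["vfov"],w["cx"],w["cy"],get_state()["tcp_pos"])
E
```

```text
hubs [579.  120.2 125. ] [601.4 -98.3 125. ] 219.64519116065347
yaw of axle y 5.853352100625761
LSo [581.7 112.7 140. ] along axle 102.1
LSi [581.9  96.3 140. ] along axle 85.8
RSi [599.6 -65.2 140. ] along axle -76.7
RSo [599.9 -83.3 140. ] along axle -94.7
bedL [509.6 149.6  80. ] along axle 146.1
bedR [ 538.3 -123.6   80. ] along axle -128.6
tray corners top [array([571.2, 378.9,  30. ]), array([576.2, 277.5,  30. ]), array([329.6, 271.8,  30. ]), array([326. , 368.5,  30. ])]
[array([547.5, 344.4,  98. ]), array([532.2, 343.4,  98. ])]
[array([490.8, 342.6,  98. ]), array([483. , 342.1,  98. ])]
[array([433.1, 356.1,  98. ]), array([416.1, 355. ,  98. ])]
[array([386.5, 345. ,  98. ]), array([369.7, 349.7,  98. ])]
sp [537.3 314.9  98. ]
sp [484.4 314.1  98. ]
sp [425.5 324.1  98. ]
sp [372.4 316.4  98. ]
[[ 2.26000e-01 -9.46000e-01 -2.34000e-01  1.92739e+02]
 [-9.74000e-01 -2.19000e-01 -5.30000e-02 -5.20293e+02]
 [-1.00000e-03  2.40000e-01 -9.71000e-01  3.84711e+02]
 [ 0.00000e+00  0.00000e+00  0.00000e+00  1.00000e+00]] 66.82731192980235 323.1068066402375 241.42646990901548 [ 124.17275648 -535.57369388  221.95674917]
```

```bash
python3 -m handwheel '[[31,36.4,0,0.0963],[31,36.4,0,0.0963],[31,36.4,0,0.0963],[31,36.4,0,0.0963],[31,36.4,0,0.0963],[31,36.4,0,0.0963],[31,36.4,0,0.0963],[31,36.4,0,0.0963],[31,36.4,0,0.0963],[31,36.4,0,0.0963],[31,36.4,0,0.0963],[31,36.4,0,0.0963],[31,36.4,0,0.0963],[31,36.4,0,0.0963],[31,36.4,0,0.0963],[0,0,0,0]]' -- 2>&1 || true
```

```text
invalid input: not JSON, or not a number
```

```bash
python3 -m handwheel '[[31,36.4,0,0.0963],[31,36.4,0,0.0963],[31,36.4,0,0.0963],[31,36.4,0,0.0963],[31,36.4,0,0.0963],[31,36.4,0,0.0963],[31,36.4,0,0.0963],[31,36.4,0,0.0963],[31,36.4,0,0.0963],[31,36.4,0,0.0963],[31,36.4,0,0.0963],[31,36.4,0,0.0963],[31,36.4,0,0.0963],[31,36.4,0,0.0963],[31,36.4,0,0.0963],[0,0,0,0]]'
python3 - <<'E'
from h import *
import cv2
s=get_state();print(s["tcp_pos"],s["eef_rot"],s["time_s"]);w=get_calibration("wrist");np.save("w1.npy",w["extrinsics"])
cv2.imwrite("pics/w1.png",camera("wrist"))
for P in ([579,120.2,125],[601.4,-98.3,125],[590,11,125]): print(proj(w,P))
E
```

```text
time_s: 1.7
tcp_pos: [590.9, 14.1, 221.1]
eef_rot: [-90.0, 0.1, 6.2]
wrist_force: [-0.4, 0.0, -0.1]
finger_gap: 94.0
[590.89308122  14.114198   221.092893  ] [-8.99559031e+01  7.55540693e-02  6.23652774e+00] 1.7
[321.38768894  93.16475279]
[319.87928321 382.63441881]
[320.29748171 251.99392083]
```

View pics/w1.png

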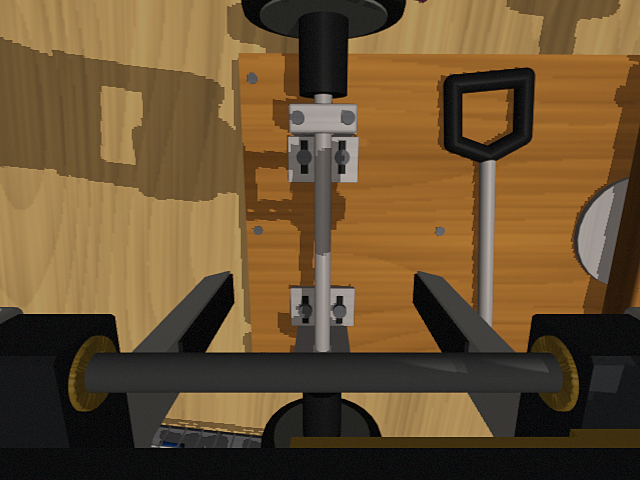

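The axle sits centred at column 323, in line with the jaws, and bare below the TCP. Both saddles are visible, at rows 120 and 305. I'll go down and grip it.

```bash
python3 -m handwheel '[[0,0,-25,0],[0,0,-25,0],[0,0,-25,0],[0,0,-23,0],[0,0,0,0]]'; python3 -m handwheel '[[0,0,0,0],[0,0,0,0],[0,0,0,0],[0,0,0,0],[0,0,0,0],[0,0,0,0]]' 1 25
```

```text
time_s: 2.25
tcp_pos: [587.3, 9.3, 121.7]
eef_rot: [-90.0, 0.3, 5.7]
wrist_force: [-0.6, -0.3, 0.5]
finger_gap: 93.9
time_s: 2.85
tcp_pos: [589.2, 10.2, 124.6]
eef_rot: [-90.0, -0.0, 5.8]
wrist_force: [-0.6, -0.2, -0.1]
finger_gap: 49.3
```

```bash
python3 -m handwheel '[[1.5,0,0,0],[0,0,0,0],[0,0,0,0],[0,0,0,0],[0,0,0,0],[0,0,0,0],[0,0,0,0]]'; python3 -m handwheel '[[-0.8,8,0,0],[-0.8,8,0,0],[0,0,0,0],[0,0,0,0]]'
```

```text
time_s: 3.55
tcp_pos: [590.7, 10.2, 124.4]
eef_rot: [-90.0, 0.0, 5.8]
wrist_force: [-0.6, -0.0, -0.8]
finger_gap: 11.3
time_s: 3.95
tcp_pos: [589.1, 26.3, 124.4]
eef_rot: [-90.0, 0.0, 5.8]
wrist_force: [0.3, -5.1, -1.1]
finger_gap: 11.4
```

```bash
python3 -m handwheel '[[-0.1,1,0,0],[0,0,0,0],[0,0,0,0]]';python3 -m handwheel '[[-0.1,1,0,0],[0,0,0,0],[0,0,0,0]]';python3 -m handwheel '[[-0.2,2,0,0],[0,0,0,0],[0,0,0,0]]'
```

```text
time_s: 4.25
tcp_pos: [589.1, 26.4, 124.4]
eef_rot: [-90.1, 0.0, 5.8]
wrist_force: [1.0, -11.0, -1.5]
finger_gap: 11.0
time_s: 4.55
tcp_pos: [589.0, 26.5, 124.4]
eef_rot: [-90.2, -0.0, 5.8]
wrist_force: [1.1, -17.5, -2.1]
finger_gap: 10.7
time_s: 4.85
tcp_pos: [588.9, 27.8, 124.4]
eef_rot: [-90.3, -0.0, 5.8]
wrist_force: [2.8, -21.7, -0.9]
finger_gap: 10.9
```

```bash
python3 -m handwheel '[[0.6,-6,0,0],[0.6,-6,0,0],[0.6,-6,0,0],[0.4,-4,0,0],[0,0,0,0],[0,0,0,0]]';python3 -m handwheel '[[0.1,-1,0,0],[0,0,0,0],[0,0,0,0]]';python3 -m handwheel '[[0.1,-1,0,0],[0,0,0,0],[0,0,0,0]]';python3 -m handwheel '[[0.1,-1,0,0],[0,0,0,0],[0,0,0,0]]'
```

```text
time_s: 5.45
tcp_pos: [590.9, 7.8, 124.4]
eef_rot: [-90.0, -0.0, 5.8]
wrist_force: [0.8, -2.2, -0.6]
finger_gap: 11.0
time_s: 5.75
tcp_pos: [591.0, 7.4, 124.4]
eef_rot: [-90.0, 0.0, 5.8]
wrist_force: [-0.5, 3.3, -0.3]
finger_gap: 10.9
time_s: 6.05
tcp_pos: [591.1, 6.5, 124.4]
eef_rot: [-90.0, 0.0, 5.8]
wrist_force: [0.4, 4.1, -0.1]
finger_gap: 11.5
time_s: 6.35
tcp_pos: [591.1, 6.4, 124.4]
eef_rot: [-89.9, 0.0, 5.8]
wrist_force: [-1.9, 11.5, -0.2]
finger_gap: 10.8
```

```bash
python3 -m handwheel '[[-0.6,6,0,0],[-0.6,6,0,0],[-0.6,6,0,0],[-0.2,2,0,0],[0,0,0,0],[0,0,0,0]]' - 40;python3 -m handwheel '[[-0.1,1,0,0],[0,0,0,0],[0,0,0,0]]';python3 -m handwheel '[[-0.1,1,0,0],[0,0,0,0],[0,0,0,0]]';python3 -m handwheel '[[-0.1,1,0,0],[0,0,0,0],[0,0,0,0]]'; python3 -m handwheel '[[-0.1,1,0,0],[0,0,0,0],[0,0,0,0]]'
```

```text
time_s: 6.95
tcp_pos: [589.1, 25.7, 124.4]
eef_rot: [-90.0, 0.0, 5.8]
wrist_force: [-0.2, 2.4, -0.5]
finger_gap: 11.2
time_s: 7.25
tcp_pos: [589.1, 26.0, 124.4]
eef_rot: [-90.0, -0.0, 5.8]
wrist_force: [0.4, -2.3, -0.7]
finger_gap: 11.1
time_s: 7.55
tcp_pos: [589.0, 27.1, 124.4]
eef_rot: [-90.0, 0.0, 5.8]
wrist_force: [0.4, -5.0, -2.0]
finger_gap: 10.8
time_s: 7.85
tcp_pos: [589.0, 27.5, 124.4]
eef_rot: [-90.1, -0.0, 5.8]
wrist_force: [1.0, -9.9, -1.5]
finger_gap: 10.9
time_s: 8.15
tcp_pos: [589.0, 27.6, 124.4]
eef_rot: [-90.1, -0.0, 5.8]
wrist_force: [1.9, -15.8, -1.6]
finger_gap: 10.6
```

```bash
python3 -m handwheel '[[0.6,-6,0,0],[0.6,-6,0,0],[0.6,-6,0,0],[0.5,-4.5,0,0],[0.1,-1,0,0],[0.1,-1,0,0],[0,0,0,0],[0,0,0,0],[0,0,0,0]]'; python3 -m handwheel '[[0,0,0,0],[0,0,0,0],[0,0,0,0],[0,0,0,0],[0,0,0,0],[0,0,0,0]]' -0.2; python3 -m handwheel '[[0,0,30,0],[0,0,40,0],[2,-20,30,0],[2.5,-25,0,0],[2.5,-25,0,0],[2,-20,0,0],[0,0,0,0],[0,0,0,0],[0,0,0,0]]' -1
python3 - <<'E'
from h import *
import cv2
s=get_state();w=get_calibration("wrist");np.save("w2.npy",w["extrinsics"])
i=camera("wrist");cv2.imwrite("pics/w2.png",i);print(s["tcp_pos"],s["time_s"])
for P in ([600.4,-88,125],): print(proj(w,P))
cv2.imwrite("pics/w2c.png",cv2.resize(i[140:340,220:440],None,fx=3,fy=3,interpolation=cv2.INTER_CUBIC))
E
```

```text
time_s: 9.05
tcp_pos: [591.1, 6.3, 124.4]
eef_rot: [-89.8, 0.0, 5.9]
wrist_force: [-1.2, 15.0, 1.5]
finger_gap: 11.0
time_s: 9.65
tcp_pos: [591.3, 4.6, 124.5]
eef_rot: [-90.0, -0.0, 5.8]
wrist_force: [-1.0, -0.7, 0.5]
finger_gap: 54.8
time_s: 10.55
tcp_pos: [600.3, -84.4, 224.4]
eef_rot: [-90.0, 0.0, 5.9]
wrist_force: [0.5, 0.0, 0.5]
finger_gap: 94.1
[600.25824397 -84.40033964 224.43997952] 10.55
[321.50027745 251.47386752]
```

View pics/w2c.png

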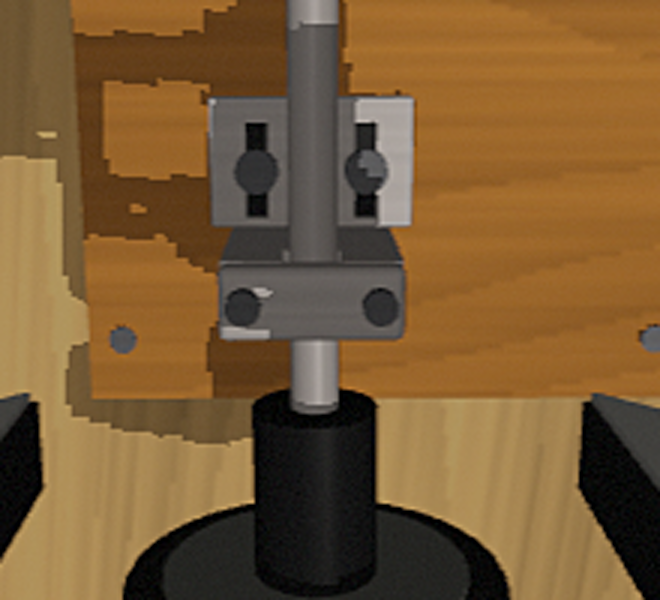

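Run:
```python
from h import *
w=get_calibration("wrist");w["extrinsics"]=np.load("w2.npy");E=w["extrinsics"];print(E[:3,3],E[:3,2])
a=np.radians(5.85);d=np.array([-np.sin(a),np.cos(a),0])
for n,u,v,z in(("saddle outer",313,339,140),("saddle inner",313,263,140),("hub/rodtop",315,411,131),("hub rim side",253,400,125),("hub rim side",376,400,125),("rodL",291,375,125),("rodR",338,375,125),("sadL",219,300,140),("sadR",404,300,140)):
    P=ray(w,220+u/3,140+v/3,z);print(n,P.round(1),"s",(P@d).round(1))
```

```text
[594.10021152 -15.59047334 387.21083628] [ 0.02482024 -0.2390999  -0.9706777 ]
saddle outer [602.1 -84.8 140. ] s -145.7
saddle inner [600.3 -66.6 140. ] s -127.5
hub/rodtop [ 604.8 -105.7  131. ] s -166.8
hub rim side [ 589.2 -106.5  125. ] s -165.9
hub rim side [ 620.1 -103.3  125. ] s -165.9
rodL [598.1 -98.9 125. ] s -159.3
rodR [609.9 -97.7 125. ] s -159.3
sadL [579.4 -77.6 140. ] s -136.3
sadR [622.3 -73.2 140. ] s -136.3
```

The gap measured in the image is 20.2–21.1 mm, and the feel test gave about 21.0 mm. That makes the 20 mm spacer the right one, leaving about 1 mm; the 16 mm one would leave about 5. Next I'll look at the tray from above.

```bash
python3 -m handwheel '[[-10,36.5,0,0.136],[-10,36.5,0,0.136],[-10,36.5,0,0.136],[-10,36.5,0,0.136],[-10,36.5,0,0.136],[-10,36.5,0,0.136],[-10,36.5,0,0.136],[-10,36.5,0,0.136],[-10,36.5,0,0.136],[-10,36.5,0,0.136],[-10,36.5,0,0.136],[0,0,0,0],[0,0,0,0],[0,0,0,0]]'
python3 - <<'E'
from h import *
import cv2
s=get_state();w=get_calibration("wrist");np.save("w3.npy",w["extrinsics"])
i=camera("wrist");cv2.imwrite("pics/w3.png",i);print(s["tcp_pos"],s["eef_rot"],s["time_s"])
b=cv2.convertScaleAbs(i[0:370,180:480],alpha=1.8,beta=20)
cv2.imwrite("pics/w3c.png",cv2.resize(b,None,fx=1.6,fy=1.6,interpolation=cv2.INTER_CUBIC))
E
```

```text
time_s: 12.0
tcp_pos: [490.3, 315.8, 224.5]
eef_rot: [-90.0, 0.0, 91.4]
wrist_force: [-0.3, -0.4, -0.2]
finger_gap: 94.2
[490.31693216 315.75961599 224.4620558 ] [-8.99990545e+01  9.08660830e-03  9.14459285e+01] 12.0
```

View pics/w3c.png

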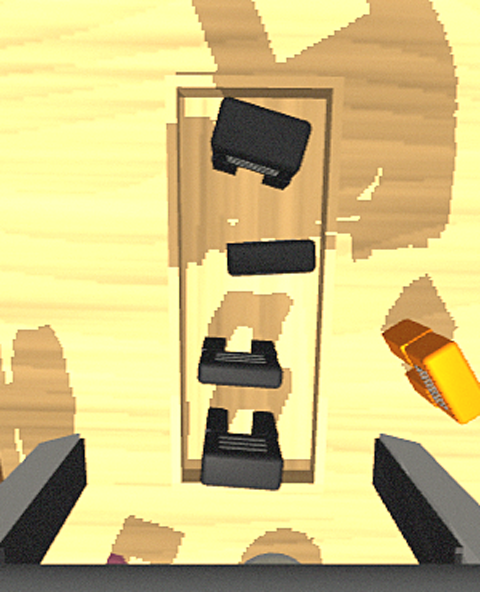

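The tray view shows four spacers, at crop pixels (262,138), (271,257), (241,372) and (242,465). The top faces need more contrast, so I'll enlarge them.

Run:
```python
import cv2,numpy as np
i=cv2.imread("pics/w3.png")
b=cv2.GaussianBlur(i[50:315,290:390],(0,0),0.7).astype(float)
b=255*np.clip(b/90,0,1)**0.6
b=cv2.resize(b.astype(np.uint8),None,fx=4.4,fy=4.4,interpolation=cv2.INTER_CUBIC)
cv2.imwrite("pics/w3d.png",np.hstack([b[:583],cv2.copyMakeBorder(b[583:],0,583-(b.shape[0]-583),0,0,cv2.BORDER_CONSTANT)])[:, :800]);print(b.shape)
```

```text
(1166, 440, 3)
```

View pics/w3d.png

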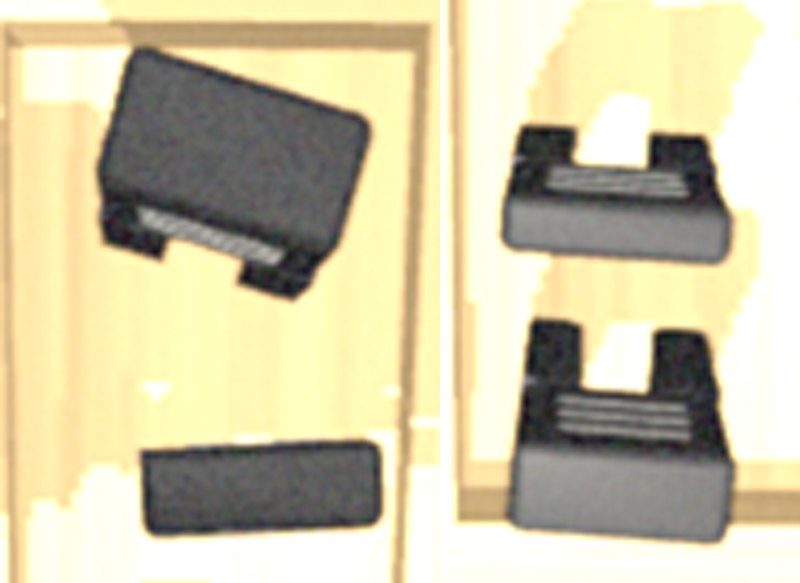

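Run:
```python
from h import *
w=get_calibration("wrist");w["extrinsics"]=np.load("w3.npy")
T=lambda u,v,r:ray(w,290+(u-440*r)/4.4,50+(v+583*r)/4.4,98)
# corners: nearL, nearR, farR, farL
for n,r,c in(("S1",0,[(134,46),(373,115),(336,254),(99,185)]),("S2",0,[(142,450),(379,440),(382,525),(148,534)]),("S3",1,[(506,196),(727,207),(728,262),(504,246)]),("S4",1,[(516,447),(731,457),(727,543),(511,528)])):
    P=np.array([T(u,v,r) for u,v in c]);W=(np.linalg.norm(P[1]-P[0])+np.linalg.norm(P[2]-P[3]))/2
    e=P[1]-P[0]+P[2]-P[3];e/=np.linalg.norm(e)
    th=np.cross(e,(P[2]+P[3]-P[0]-P[1])/2)[2]
    print(n,P.mean(0).round(1),"w",W.round(1),"t",th.round(1),"jaw yaw",np.degrees(np.arctan2(e[1],e[0])).round(1))
```

```text
S1 [373.4 327.7  98. ] w 41.6 t -22.5 jaw yaw 76.4
S2 [428.5 334.5  98. ] w 41.6 t -14.6 jaw yaw 93.7
S3 [487.4 321.1  98. ] w 41.3 t -10.0 jaw yaw 87.9
S4 [540.1 323.6  98. ] w 41.7 t -17.3 jaw yaw 87.9
```

S4, furthest from the robot at (540,324), is the 20 mm spacer. The four thicknesses measure 22.5, 14.6, 10.0 and 17.3 mm, all about 2 mm low (the widths read 41.6 instead of 44), so they come out as 24, 16, 12 and 20. I'll move above it and check before descending.

```bash
python3 -m handwheel '[[12.5,2,-15,-0.015],[12.5,2,-20,-0.015],[12.5,2,-20,-0.015],[12.2,1.7,-20,-0.016],[0,0,-19.5,0],[0,0,0,0],[0,0,0,0],[0,0,0,0]]' -0.4
python3 - <<'E'
from h import *
import cv2
s=get_state();w=get_calibration("wrist");np.save("w4.npy",w["extrinsics"])
i=camera("wrist");print(s["tcp_pos"],s["eef_rot"])
print(proj(w,[540.1,323.6,98]))
b=255*np.clip(i[100:340,200:440]/110.,0,1)**0.6
cv2.imwrite("pics/w4c.png",cv2.resize(b.astype(np.uint8),None,fx=2.5,fy=2.5,interpolation=cv2.INTER_CUBIC))
E
```

```text
time_s: 12.85
tcp_pos: [540.5, 323.8, 131.5]
eef_rot: [-90.1, -0.1, 88.0]
wrist_force: [1.0, -0.1, -0.2]
finger_gap: 65.8
[540.46138529 323.83656391 131.46928817] [-9.00950145e+01 -5.33448108e-02  8.80018186e+01]
[322.9820026  274.58163654]
```

View pics/w4c.png

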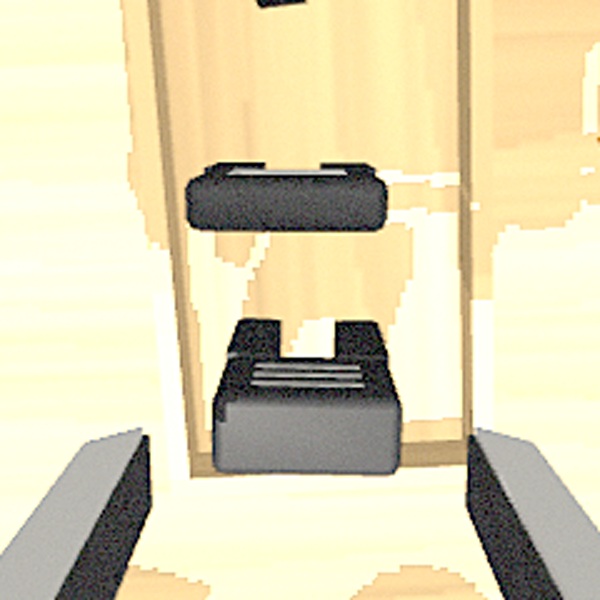

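The target's top-face centre, crop (308,437), which is pixel (323.2,274.8), is within 0.3 px of the prediction. I'll go down and grip.

```bash
python3 -m handwheel '[[0,0,-20,0],[0,0,-20,0],[0,0,-15.5,0],[0,0,0,0],[0,0,0,0]]'; python3 -m handwheel '[[0,0,0,0],[0,0,0,0],[0,0,0,0],[0,0,0,0],[0,0,0,0],[0,0,0,0]]' 1 40; python3 -m handwheel '[[0,0,10,0],[0,0,30,0],[0,0,40,0],[0,0,40,0],[0,0,20,0],[0,0,0,0],[0,0,0,0]]'
```

```text
time_s: 13.4
tcp_pos: [540.3, 324.1, 75.2]
eef_rot: [-90.0, -0.0, 88.0]
wrist_force: [0.3, -0.2, 0.2]
finger_gap: 65.8
time_s: 14.0
tcp_pos: [540.3, 324.0, 75.0]
eef_rot: [-90.0, -0.0, 88.0]
wrist_force: [-0.4, -0.7, 6.2]
finger_gap: 43.8
time_s: 14.7
tcp_pos: [539.7, 323.8, 213.7]
eef_rot: [-90.0, 0.0, 88.0]
wrist_force: [-0.1, 0.0, -1.2]
finger_gap: 43.6
```

```bash
python3 -m handwheel '[[0,0,25,0],[0,0,30,0],[5.8,-38.1,0,-0.1304],[5.8,-38.1,0,-0.1304],[5.8,-38.1,0,-0.1304],[5.8,-38.1,0,-0.1304],[5.8,-38.1,0,-0.1304],[5.8,-38.1,0,-0.1304],[5.8,-38.1,0,-0.1304],[5.8,-38.1,0,-0.1304],[5.8,-38.1,0,-0.1304],[5.8,-38.1,0,-0.1304],[5.7,-38,0,-0.13],[0,0,0,0],[0,0,-30,0],[0,0,-30,0],[0,0,0,0],[0,0,0,0],[0,0,0,0]]'
python3 - <<'E'
from h import *
import cv2
s=get_state();w=get_calibration("wrist");np.save("w5.npy",w["extrinsics"])
i=camera("wrist");t=s["tcp_pos"];print(t,s["eef_rot"])
cv2.imwrite("pics/w5.png",i)
a=np.radians(5.85);d=np.array([-np.sin(a),np.cos(a),0]);x=np.array([np.cos(a),np.sin(a),0])
for sx in(-22,22):
  for sy in(-10,10): print("legfoot/top",proj(w,t+x*sx+d*sy+[0,0,-69]).round(1),proj(w,t+x*sx+d*sy+[0,0,23]).round(1))
b=255*np.clip(i[130:370,200:440]/130.,0,1)**0.6
cv2.imwrite("pics/w5c.png",cv2.resize(b.astype(np.uint8),None,fx=2.5,fy=2.5,interpolation=cv2.INTER_CUBIC))
E
```

```text
time_s: 16.6
tcp_pos: [603.9, -94.6, 209.9]
eef_rot: [-90.0, -0.0, 5.9]
wrist_force: [0.2, 0.8, -1.1]
finger_gap: 44.0
[603.85753867 -94.58479222 209.92519284] [-8.99856100e+01 -1.60947342e-02  5.92322572e+00]
legfoot/top [288.8 272.8] [269.2 342.9]
legfoot/top [288.2 243.9] [267.5 299. ]
legfoot/top [354.4 272.9] [372.7 343. ]
legfoot/top [355.1 244. ] [374.3 299.1]
```

View pics/w5c.png

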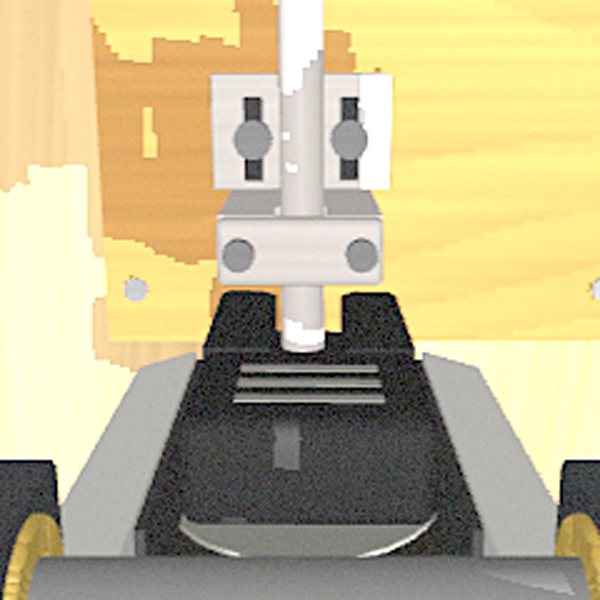

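The legs straddle the rod. Slot centre is at crop column 309.5 and the rod at 303.5, so x needs about -1.5 mm. The legs' near edge (row 292) sits about 1 mm clear of the saddle face (row 283), so y needs about +0.4 mm. I'll correct both and lower gently.

```bash
python3 -m handwheel '[[-1.5,0.4,0,0],[0,0,0,0],[0,0,-5,0],[0,0,-5,0],[0,0,0,0],[0,0,0,0]]'; python3 -m handwheel '[[0,0,-4,0],[0,0,-4,0],[0,0,0,0],[0,0,0,0]]';python3 -m handwheel '[[0,0,-4,0],[0,0,-4,0],[0,0,0,0],[0,0,0,0]]'
```

```text
time_s: 17.25
tcp_pos: [602.1, -95.2, 199.0]
eef_rot: [-90.0, 0.0, 5.9]
wrist_force: [1.0, -4.8, -2.3]
finger_gap: 44.1
time_s: 17.65
tcp_pos: [602.4, -95.3, 191.3]
eef_rot: [-90.1, -0.0, 5.9]
wrist_force: [2.6, -6.6, -3.5]
finger_gap: 43.9
time_s: 18.05
tcp_pos: [602.4, -95.4, 183.4]
eef_rot: [-90.1, -0.0, 5.9]
wrist_force: [3.7, -7.3, -4.0]
finger_gap: 43.9
```

```bash
python3 -m handwheel '[[0,-0.8,0,0],[0,0,-5,0],[0,0,-5,0],[0,0,0,0],[0,0,0,0]]'; python3 -m handwheel '[[0,0,-5,0],[0,0,-5,0],[0,0,-5,0],[0,0,0,0],[0,0,0,0]]';python3 -m handwheel '[[0,0,-4,0],[0,0,-3,0],[0,0,0,0],[0,0,0,0]]'
```

```text
time_s: 18.55
tcp_pos: [601.9, -95.6, 172.5]
eef_rot: [-90.0, 0.1, 5.9]
wrist_force: [1.0, -4.2, -3.8]
finger_gap: 43.5
time_s: 19.05
tcp_pos: [602.0, -95.7, 157.3]
eef_rot: [-90.0, 0.1, 5.9]
wrist_force: [3.2, -6.2, -3.6]
finger_gap: 43.5
time_s: 19.45
tcp_pos: [602.1, -95.8, 150.6]
eef_rot: [-90.0, 0.0, 5.9]
wrist_force: [3.1, -5.8, -2.8]
finger_gap: 43.9
```

```bash
python3 -m handwheel '[[0,-0.3,-1,0],[0,0,0,0],[0,0,0,0]]'; python3 -m handwheel '[[0,0,-1,0],[0,0,0,0],[0,0,0,0]]';python3 -m handwheel '[[0,0,-1,0],[0,0,0,0],[0,0,0,0]]'
```

```text
time_s: 19.75
tcp_pos: [602.1, -95.8, 149.9]
eef_rot: [-90.0, 0.0, 5.9]
wrist_force: [2.2, -5.4, -3.4]
finger_gap: 43.8
time_s: 20.05
tcp_pos: [602.1, -95.8, 149.3]
eef_rot: [-90.0, 0.0, 5.9]
wrist_force: [1.5, -4.7, -0.9]
finger_gap: 43.7
time_s: 20.35
tcp_pos: [602.2, -95.8, 148.9]
eef_rot: [-90.0, -0.0, 5.9]
wrist_force: [-2.6, -4.4, 5.4]
finger_gap: 43.6
```

```bash
python3 -m handwheel '[[0,0,-1,0],[0,0,0,0],[0,0,0,0]]'; python3 -m handwheel '[[0,0,-1,0],[0,0,0,0],[0,0,0,0]]'; python3 -m handwheel '[[0,0,0.5,0],[0,0,0,0],[0,0,0,0],[0,0,0,0],[0,0,0,0],[0,0,0,0]]' 0.2; python3 -m handwheel '[[0,0,10,0],[0,0,30,0],[0,0,40,0],[-5,50,0,0],[-5,50,0,0],[0,0,0,0],[0,0,0,0]]' -0.4
python3 - <<'E'
from h import *
import cv2
s=get_state();w=get_calibration("wrist")
a=camera("wrist");t=camera("scene");print(s["tcp_pos"],s["wrist_force"])
b=cv2.convertScaleAbs(t[140:320,180:400],alpha=1.6,beta=15)
b=cv2.resize(b,None,fx=3,fy=3,interpolation=cv2.INTER_CUBIC)
cv2.imwrite("pics/f1.png",b);cv2.imwrite("pics/f2.png",a)
E
```

```text
time_s: 20.65
tcp_pos: [602.2, -95.8, 148.8]
eef_rot: [-90.0, -0.0, 5.9]
wrist_force: [-6.1, -3.5, 14.4]
finger_gap: 44.1
time_s: 20.95
tcp_pos: [602.2, -95.8, 148.9]
eef_rot: [-90.0, -0.1, 5.9]
wrist_force: [-9.3, -3.5, 22.8]
finger_gap: 43.8
time_s: 21.55
tcp_pos: [602.2, -95.8, 148.9]
eef_rot: [-90.0, -0.1, 5.9]
wrist_force: [-8.0, -3.2, 18.6]
finger_gap: 43.8
time_s: 22.25
tcp_pos: [592.1, 5.0, 227.1]
eef_rot: [-90.0, 0.0, 6.0]
wrist_force: [-0.0, 0.4, 0.1]
finger_gap: 65.7
[592.0949696    5.03516198 227.06622666] [-0.00845334  0.42206879  0.07185887]
```

View pics/f1.png

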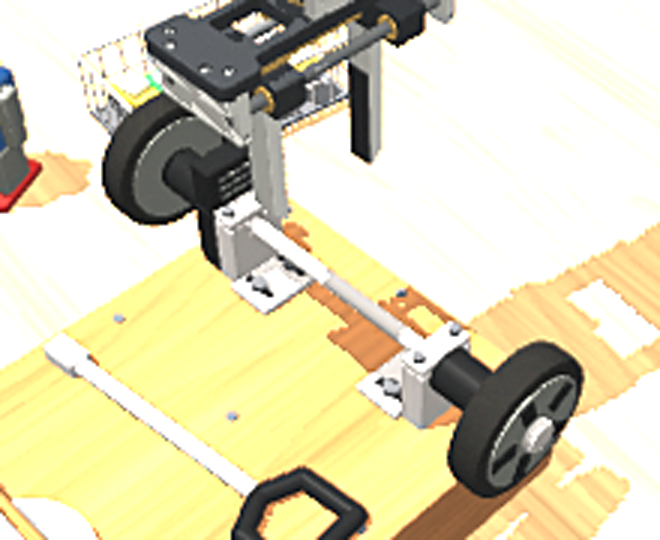

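The 0.2 opening was still gripping (37.6 mm target against the 43.8 mm spacer), so the lift began as the fingers opened and may have pulled the spacer up. The spacer is in the gap; I'll check its height.

Run:
```python
from h import *
import cv2
s=get_state();t=camera("scene");c=get_calibration("scene")
a=np.radians(5.85);d=np.array([-np.sin(a),np.cos(a),0]);x=np.array([np.cos(a),np.sin(a),0])
C=np.array([602.2,-95.8,0])
k=5;o=(225,175)
b=cv2.convertScaleAbs(t[o[1]:o[1]+70,o[0]:o[0]+80],alpha=2.2,beta=25)
b=cv2.resize(b,None,fx=7,fy=7,interpolation=cv2.INTER_CUBIC)
col=[(0,0,255),(0,255,0)]
for j,lift in enumerate((0,8)):
  for sx in(-22,22):
    for sy in(-10,10):
      for z in(80,172):
        p=(proj(c,C+x*sx+d*sy+[0,0,z+lift])-o+.5)*7
        if z==172 or sy==10: cv2.circle(b,tuple(int(q) for q in p),3,col[j],-1)
cv2.imwrite("pics/f3.png",b)
```

```text
(no output)
```

View pics/f3.png

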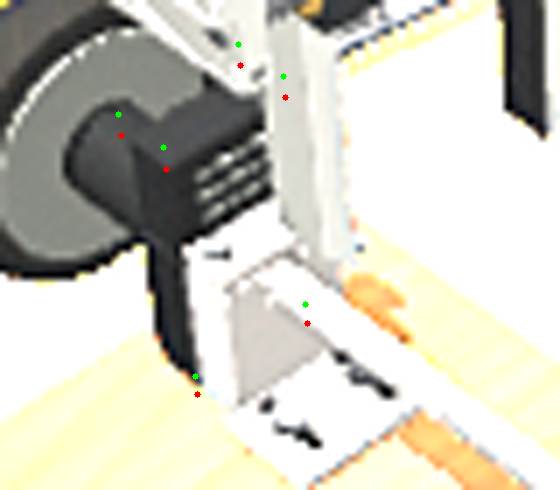

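It looks seated to within about 2 mm, but I want certainty. I'll press on its top with shut fingertips, which should touch at TCP z of about 189 if it is seated.

```bash
python3 -m handwheel '[[2,-20,0,0],[2,-20,0,0],[2,-20,0,0],[2,-20,0,0],[2,-20.5,0,0],[0,0,-10,0],[0,0,-10,0],[0,0,-10,0],[0,0,0,0],[0,0,0,0]]' 1 20; python3 -m handwheel '[[0,0,-3,0],[0,0,0,0],[0,0,0,0]]';  python3 -m handwheel '[[0,0,-2,0],[0,0,0,0],[0,0,0,0]]';python3 -m handwheel '[[0,0,-2,0],[0,0,0,0],[0,0,0,0]]'
```

```text
time_s: 23.4
tcp_pos: [602.2, -96.2, 196.8]
eef_rot: [-90.0, 0.0, 5.9]
wrist_force: [-0.9, 0.2, 0.6]
finger_gap: 0.3
time_s: 23.7
tcp_pos: [602.3, -96.7, 194.1]
eef_rot: [-90.0, -0.0, 5.9]
wrist_force: [-0.2, -0.5, 0.0]
finger_gap: 0.4
time_s: 24.0
tcp_pos: [602.2, -96.8, 191.9]
eef_rot: [-90.0, 0.0, 5.9]
wrist_force: [0.7, -0.4, -0.5]
finger_gap: 0.4
time_s: 24.3
tcp_pos: [602.2, -96.8, 189.9]
eef_rot: [-90.0, 0.0, 5.9]
wrist_force: [-0.2, 0.3, 0.2]
finger_gap: 0.1
```

```bash
python3 -m handwheel '[[0,0,-1,0],[0,0,0,0],[0,0,0,0]]';  python3 -m handwheel '[[0,0,-1,0],[0,0,0,0],[0,0,0,0]]';python3 -m handwheel '[[0,0,-1,0],[0,0,0,0],[0,0,0,0]]'
```

```text
time_s: 24.6
tcp_pos: [602.4, -96.8, 189.3]
eef_rot: [-90.0, -0.0, 5.9]
wrist_force: [-1.0, -0.5, 4.8]
finger_gap: 0.4
time_s: 24.9
tcp_pos: [602.6, -96.9, 189.3]
eef_rot: [-90.0, -0.1, 5.9]
wrist_force: [-2.3, -0.1, 10.0]
finger_gap: 0.3
time_s: 25.2
tcp_pos: [602.9, -97.0, 189.2]
eef_rot: [-90.1, -0.2, 5.9]
wrist_force: [-3.2, -0.5, 17.1]
finger_gap: 0.3
```

```bash
python3 -m handwheel '[[0,0,15,0],[0,0,40,0],[0,0,40,0],[-30,0,20,0],[-40,0,0,0],[-40,0,0,0],[-40,0,0,0],[-40,0,0,0],[-40,0,0,0],[-30,0,0,0],[0,0,0,0],[0,0,0,0],[0,0,0,0]]'
python3 - <<'E'
from h import *
import cv2
a=cv2.imread("pics/top0.png");b=camera("top");cv2.imwrite("pics/top1.png",b);d=cv2.absdiff(a,b).max(2)>40
for n,(u0,v0,u1,v1) in dict(drawbar=(262,155,390,205),tin=(165,185,200,225),robot=(475,180,530,228),S1_3=(165,275,215,362),S4=(165,245,215,272),pink=(208,192,242,222),orange=(118,268,155,300)).items(): print(n,d[v0:v1,u0:u1].mean().round(3))
print(get_state()["wrist_force"])
E
```

```text
time_s: 26.5
tcp_pos: [342.9, -96.8, 301.9]
eef_rot: [-90.0, 0.0, 5.9]
wrist_force: [0.3, 0.6, -0.4]
finger_gap: 0.6
drawbar 0.0
tin 0.0
robot 0.0
S1_3 0.031
S4 0.352
pink 0.0
orange 0.0
[ 0.05145042 -0.19795318 -0.61673799]
```

```bash
python3 -c "
from rig import *
print(close_job())"
```

```text
the job is handed in; nothing more can be done
None
```

The 20 mm spacer is fitted between the right saddle and the right wheel's hub, and I handed the job in at about 26.5 s.

**Float:** I slid the axle to its left stop, then to its right stop, and repeated the slide. The travel came to about 21.0 mm. A close-up of the right-hand gap gave 20.2–21.1 mm. My first rough estimate from the top picture was about 23 mm. By the feel test the 20 mm spacer leaves about 1 mm of float, but I did not slide the axle again with it fitted.

**Choice of spacer:** I took the one in the tray furthest from the robot. The four thicknesses measured about 2 mm low, so I picked it by their order, 24 > 20 > 16 > 12.

**Fit:** It met the bed at about the expected height, and I pressed it down with up to 23 N. My first release command was not wide enough, so the fingers still gripped as the lift began. I then pressed on the spacer's top with shut fingers. They met it at TCP z = 189.3 mm, against 189 expected, and it did not move under 17 N, so it is seated.

**Surroundings:** Comparing top pictures from before and after, the drawbar, tin, toy robot and both coloured look-alikes show no change. The area of the other three spacers changed by 3%. I put that down to the missing shadow of the spacer I took, but I had used all my picture views and did not look.

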